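Fetch the clay bird from behind the glaze jars

ROBOT

A 6-joint arm with a two-finger parallel gripper is mounted at the origin on the work surface. World frame = base frame: x ahead of the robot, y to its left, z up, the work surface at z = 0. Lengths are in mm, angles in rad, forces in N, time in s.
With the tool pointing down it reaches from about 350 to 875 mm from the base axis. Payload 4.2 kg.
Tool frame: the origin (TCP) lies at the very end of the fingers, on their centre line; the grasp point (between the pads) lies 19 mm behind it; z points along the fingers, y is the line along which they close (so a half turn about z gives the same grasp; the last joint's range is limited). The gripper opens to 85 mm and grips with 20 to 120 N. Pads are 22 mm wide; open, the fingers measure 114 mm over their backs; the gripper's body (76 mm by 85 mm) begins 54 mm behind the grasp point. The pads swing forward as they close: fully open they stand 13 mm farther back than shut.
Start: joints at [-0.933, 0.385, 0.008, 0, -1.194, -0.259], TCP at [231.142, -580.665, 194.212] pointing down, gripper open.
Joint ranges: [-3.14, 3.14], [-1.21, 2.06], [-1.07, 1.41], [-3.16, 2.05], [-2.99, -0.16], [-3.1, 3.1]. Speed limits (rad/s): [2.79, 2.79, 3.14, 3.14, 3.14, 3.14].

INTERFACE

Orientations are given as a unit quaternion [x, y, z, w].
In Python, from bench import arm gives the robot as it stands. The module is installed in compiled form; this text tells all that it offers.
- The arm moves only by the tool drive_tool, never from a script. Its argument "targets" is a list of rows, each a list of 5 numbers: the closure, from -1 (fully open) to 1 (shut), then the shift along the tool's x, y, z in mm, then the turn about the tool's z in degrees. In form: [[grip, tx, ty, tz, roll], ...]. A call has 1 to 12 rows; each row is the pose to reach, as a shift and turn from the pose commanded when the call began, along the tool's axes at that moment; what a row does not reach only later rows make up. A row lasts 1/10 s, in which the tool goes at most 50 mm and 8.59 degrees, less where a joint would pass 70% of its speed; a pose out of reach is approached as far as the arm can. A call with a gripper value outside its range is refused whole. The fingers move at their own pace and stop on an object; the grip force is fixed at half the most. Time passes only in rows, so rows that repeat a pose let the fingers close. It gives the time, the measured TCP pose, the force, the opening and the grip force at its end, in the units of the state.
- arm.read_state(): the state, without advancing time (a new reading comes with each control period).
- arm.get_image(name): name is "scene" or "top"; returns the picture (400x640x3 uint8, blue, green, red); there is no depth.
- arm.camera_params(name): a dict with "fov_y" (degrees; the focal length in pixels is half the picture's height over the tangent of half this angle, whatever the lens; pixels are square), "cx", "cy" (the principal point, pixels), "D" ([k1, k2, p1, p2, k3] as OpenCV has them; the pictures are not rectified), "rvec" (rotation vector, rad) and "tvec" (3), from world to camera coordinates, as OpenCV has them. Camera axes: x right, y down, z forward; pixel columns grow to the right and rows downward; lengths in mm; the calibration is good to about 2 mm. A picture is of the moment at which its call begins. camera_params takes no time and is no camera call.
- arm.job_done(): hands the job in; it is judged then, once.
The state is a dict: "clock": time; "joints": joint angles; "joint_vel": joint speeds; "joint_efforts": joint torques, N m; "position": TCP position; "ee_rot": TCP orientation; "contact_force": force on the tool from outside, world axes, zero at the start; "wrist_torque": the same for the moment, N m; "gripper_width": finger opening in mm; "grasp_force": force on a finger pad.
Only numpy, scipy, OpenCV 4.12 (cv2) and the standard library are available. Lean on these libraries where they do the work, as an engineer would, in place of code of your own. Each camera call takes 0.05 s, during which the arm holds its last target. There are 200 camera calls.

TASK

Clear the three glaze jars off the ware board into the green tray, standing upright, and leave the bird alone until they are all there. Then stand the clay bird upright in the middle of the banding wheel while the jars wait in the tray, and after that put the jars back on the board, each upright in the middle of the coaster of its own colour. Do not knock over any jar or the bird.

Things in the scene. Friction and masses are not known exactly. Their poses are not given: they have to be found in the camera images.
- jar_red: tall upright round glaze jar, loose: white body with a bright red cap and bright red band. 130 mm high in all; the body is a straight cylinder 48 mm in diameter up to 104 mm, then a shoulder, and a cap 40 mm in diameter from 112 to 130 mm. About 0.3 kg. Origin: centre of its underside, z up along the jar
- jar_blue: tall upright round glaze jar, loose: white body with a blue cap and blue band. 130 mm high in all; the body is a straight cylinder 48 mm in diameter up to 104 mm, then a shoulder, and a cap 40 mm in diameter from 112 to 130 mm. About 0.3 kg. Origin: centre of its underside, z up along the jar
- jar_yellow: tall upright round glaze jar, loose: white body with a yellow cap and yellow band. 130 mm high in all; the body is a straight cylinder 48 mm in diameter up to 104 mm, then a shoulder, and a cap 40 mm in diameter from 112 to 130 mm. About 0.3 kg. Origin: centre of its underside, z up along the jar
- coaster_red: bright red round flat coaster, 80 mm in diameter, 5 mm thick, fixed on the wooden ware board (board top 12 mm above the table). Any one of the three jars stands on it at the start, not always the one of its colour. Origin: centre of its underside, so the jar stands 5 mm above the origin
- coaster_blue: blue round flat coaster, 80 mm in diameter, 5 mm thick, fixed on the wooden ware board (board top 12 mm above the table). Any one of the three jars stands on it at the start, not always the one of its colour. Origin: centre of its underside, so the jar stands 5 mm above the origin
- coaster_yellow: yellow round flat coaster, 80 mm in diameter, 5 mm thick, fixed on the wooden ware board (board top 12 mm above the table). Any one of the three jars stands on it at the start, not always the one of its colour. Origin: centre of its underside, so the jar stands 5 mm above the origin
- bird: loose clay bird on the ware board behind the jars, which crowd it 75 mm off: pink round body 43 mm wide, yellow head, orange beak, 73 mm high; yellow flat wings 22 to 42 mm up, 26 mm long, 46 mm across: grip it there. About 0.12 kg. Origin: centre of its underside; x towards the beak (reaches 35 mm; tail 39 mm), y across the wings, z up
- tray: green flat rectangular tray fixed at one side of the ware board (left or right), 300 mm along its x by 130 mm along its y outside, rim 16 mm high and 5 mm thick, floor 5 mm thick. Three jars fit in a row along its x, 90 mm apart. Origin: centre of its underside, so its floor is 5 mm above the origin
- wheel: banding wheel (potter's decorating turntable) at the other side, fixed and not turning: round flat aluminium top 160 mm in diameter with concentric rings, on a dark foot; the top is 60 mm above the origin. Origin: centre of its underside, on its axis

How it is judged:
By the outcome, as a careful person would: the job done as asked, in the order asked, and still so for the second after the job is handed in, with the robot touching nothing.
It also fails if it takes over 136 s, if anything falls off the work surface, if the arm or the gripper's body presses on something with over 40 N, if the wrist force passes 120 N, or if a joint passes its speed limit or range.

## Working session

There is one attempt and no reset: what is moved stays moved. The work goes in short steps, Python scripts to look and compute and a tool call to move; the robot and the scene stay as the last step left them, time stands still between calls to the robot, and variables do not carry over. Pictures are saved under pics/ and viewed, at most 14 in all, crops included, and the job is handed in when it is done.

Besides the shell and the picture viewer there is one more tool, called after "Call:" by a JSON object that holds its "api" and its "payload", one argument or row to a line. drive_tool: Moves the arm, as the interface text tells. Its arguments: {"type":"object","properties":{"targets":{"type":"array","items":{"type":"array","items":{"type":"number"}}}},"required":["targets"]}

```bash
mkdir -p pics
cat > h.py <<'E'
import cv2, numpy as np
from bench import arm
def cam(n):
    p=arm.camera_params(n); f=200/np.tan(np.radians(p["fov_y"])/2)
    K=np.array([[f,0,p["cx"]],[0,f,p["cy"]],[0,0,1.]])
    return K,np.array(p["D"],float),np.array(p["rvec"],float).ravel(),np.array(p["tvec"],float).ravel()
def ray(n,uv):
    K,D,r,t=cam(n);R=cv2.Rodrigues(r)[0]
    q=cv2.undistortPoints(np.array([[uv]],float),K,D)[0,0]
    d=R.T@np.array([q[0],q[1],1]);return -R.T@t,d/np.linalg.norm(d)
def onz(n,uv,z):
    c,d=ray(n,uv);return c+d*(z-c[2])/d[2]
def tri(a,b):
    (c1,d1),(c2,d2)=ray("scene",a),ray("top",b)
    s=np.linalg.lstsq(np.c_[d1,-d2],c2-c1,rcond=None)[0]
    p,q=c1+s[0]*d1,c2+s[1]*d2
    return (p+q)/2,np.linalg.norm(p-q)
def proj(n,P):
    K,D,r,t=cam(n);return cv2.projectPoints(np.array(P,float).reshape(-1,1,3),r,t,K,D)[0].reshape(-1,2)
E
python3 - <<'E'
from h import *
for n in("scene","top"):
    cv2.imwrite(f"pics/{n}0.png",arm.get_image(n)); print(n,arm.camera_params(n),ray(n,(320,200)))
print(arm.read_state())
E
```

```text
scene {'fov_y': 52.526289705522565, 'cx': 319.5396259798773, 'cy': 194.4578344185992, 'D': array([-0.01321703,  0.        ,  0.        ,  0.        ,  0.        ]), 'rvec': array([ 0.78029935,  2.68307997, -0.98067311]), 'tvec': array([ 455.34497983, -196.54317321, 1069.58579338])} (array([825.55559124, 470.13981208, 698.1465189 ]), array([-0.33080725, -0.53851186, -0.77496551]))
top {'fov_y': 44.28610112458269, 'cx': 320.1940710653395, 'cy': 203.42610266788427, 'D': array([-0.13646245,  0.        ,  0.        ,  0.        ,  0.        ]), 'rvec': array([ 2.24369652, -1.94540225,  0.2088962 ]), 'tvec': array([-62.50353808, 556.01656899, 883.39897087])} (array([359.06233805, -13.6790604 , 982.00915459]), array([ 0.2188236 ,  0.03376994, -0.97517989]))
{'clock': 0.1, 'joints': array([-9.33384050e-01,  3.85477347e-01,  6.76103276e-03, -4.54926490e-04,
       -1.19401879e+00, -2.58593735e-01]), 'joint_vel': array([ 0.00035323, -0.00119148,  0.00438495,  0.00194623, -0.0003364 ,
       -0.00018673]), 'joint_efforts': array([ 2.32318635e-04, -3.93318629e+01,  1.88928723e+01,  4.19795439e+00,
       -2.60478249e-03,  9.11639916e-06]), 'position': array([ 230.92846922, -580.12267408,  193.22892583]), 'ee_rot': array([-1.88196276e-01,  9.82130937e-01,  9.65305152e-04, -2.29344296e-04]), 'contact_force': array([ 0.1202207 , -0.81192585, -0.36546367]), 'wrist_torque': array([-6.74635568e-05,  2.71688732e-02,  2.43648133e-02]), 'grasp_force': 0.0, 'gripper_width': 85.03201762342965}
```

View pics/scene0.png

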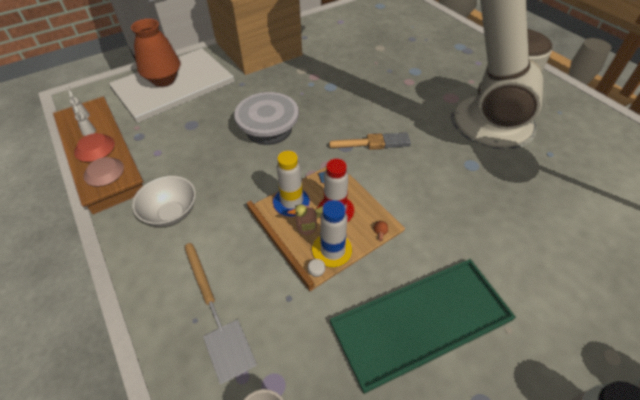

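View pics/top0.png

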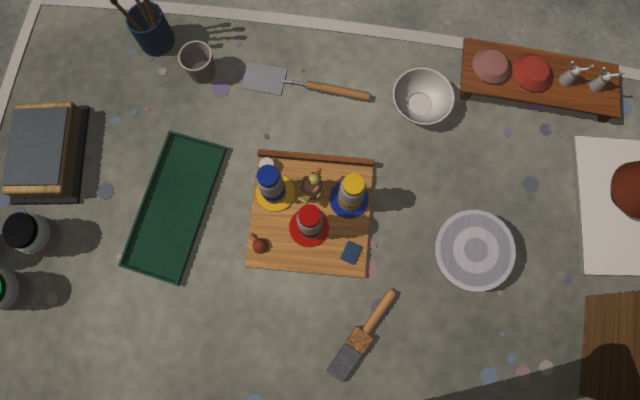

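Run:
```python
from h import *
a=cv2.imread("pics/scene0.png")[140:290,240:410]; b=cv2.imread("pics/top0.png")[145:280,240:385]
cv2.imwrite("pics/c1.png",cv2.resize(a,None,fx=4,fy=4,interpolation=cv2.INTER_CUBIC)[:600])
cv2.imwrite("pics/c2.png",cv2.resize(b,None,fx=4,fy=4,interpolation=cv2.INTER_CUBIC))
```

```text
(no output)
```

View pics/c1.png

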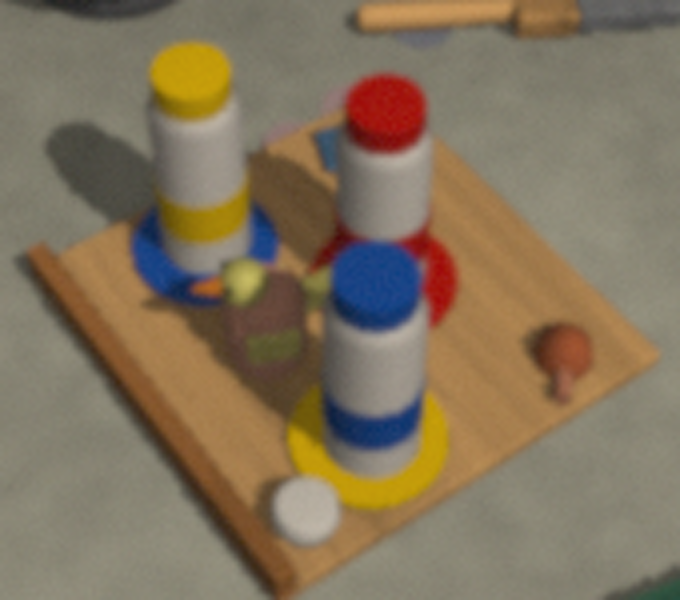

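View pics/c2.png

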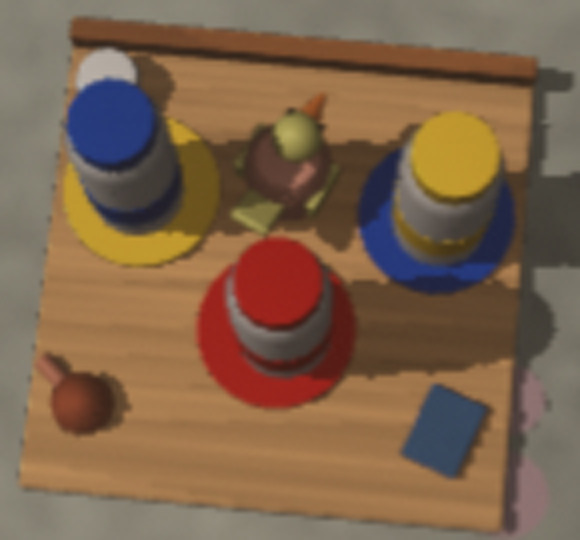

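```bash
cat > m.py <<'E'
from h import *
np.set_printoptions(precision=1,suppress=True)
S=lambda x,y:(240+x/4-.4,140+y/4-.4); T=lambda x,y:(240+x/4-.4,145+y/4-.4)
for k,s,t in(("Y",(192,68),(457,153)),("R",(387,102),(278,282)),("B",(377,270),(112,122)),("beak",(196,288),(318,99)),("head",(240,277),(297,135)),("tail",(316,286),(256,215))):
    print(k,tri(S(*s),T(*t)), onz("top",T(*t),147),onz("scene",S(*s),147))
for k,t in(("cY",(141,187)),("cB",(437,213)),("cR",(277,328))): print(k,onz("top",T(*t),17))
for k,s in(("cY",(368,436)),("cB",(205,240)),("cR",(385,277))): print(k,onz("scene",S(*s),17))
print("tail z~45, beak z~55",onz("top",T(256,215),38+12),onz("top",T(318,99),65))
for p in((171,133),(227,148),(180,283),(121,265)): print("tray",onz("top",p,16))
for p in((331,322),(468,263),(513,315),(364,384)): print("trayS",onz("scene",p,16))
print("wheel",onz("top",(476,250),60),onz("scene",(267,115),60), tri((267,115),(476,250)))
E
python3 m.py
```

```text
Y (array([585.2, -39. , 146.3]), np.float64(0.9573271482367547)) [585.4 -39.2 147. ] [585.2 -37.9 147. ]
R (array([517.7,  30.2, 144.8]), np.float64(0.07001233520709128)) [517.2  30.1 147. ] [518.9  31.9 147. ]
B (array([578.2, 113.2, 146.4]), np.float64(0.28938874819593385)) [578.  113.2 147. ] [578.6 113.5 147. ]
beak (array([624.2,  27.3,  71.5]), np.float64(2.759447329444557)) [601.2  24.7 147. ] [649.3  79.8 147. ]
head (array([604. ,  34.8,  74.4]), np.float64(2.0829975317846654)) [583.6  31.5 147. ] [630.4  84.8 147. ]
tail (array([567.5,  48.6,  56.3]), np.float64(4.957650724411776)) [545.3  44.  147. ] [605.4 106.6 147. ]
cY [580.5 112.8  17. ]
cB [588.2 -37.2  17. ]
cR [518.7  34.   17. ]
cY [581.5 113.8  17. ]
cB [587.5 -38.3  17. ]
cR [519.4  35.6  17. ]
tail z~45, beak z~55 [566.9  50.7  50. ] [625.   28.5  65. ]
tray [675.1 352.2  16. ]
tray [658.2 226.9  16. ]
tray [370.6 269.4  16. ]
tray [386.7 396.9  16. ]
trayS [664.4 238.   16. ]
trayS [378.6 281.5  16. ]
trayS [388.3 399.3  16. ]
trayS [676.  350.8  16. ]
wheel [ 511.3 -290.5   60. ] [ 518.8 -272.7   60. ] (array([ 512.2, -294. ,   43.4]), np.float64(4.4105803765526135))
```

```bash
cat >> h.py <<'E'
from scipy.spatial.transform import Rotation as Ro
def go(x,y,z,yaw=None):
    s=arm.read_state();R=Ro.from_quat(s["ee_rot"]).as_matrix()
    cur=np.degrees(np.arctan2(R[1,1],R[0,1]))
    roll=0 if yaw is None else -((yaw-cur+90)%180-90)
    print("go",(x,y,z),"shift",np.round(R.T@(np.array([x,y,z])-s["position"]),1),"yaw",round(cur,1),"roll",round(roll,1))
def st():
    s=arm.read_state();print("t",round(s["clock"],2),"pos",np.round(s["position"],1),"J",np.round(s["joints"],2),"w",round(s["gripper_width"],1),"g",round(s["grasp_force"],1),"F",np.round(s["contact_force"],1))
E
python3 - <<'E'
from h import *
go(518,31.5,193,111.7)
# wheel rings & tray fit
for n,c,r in(("top",(476,250),60),("scene",(267,115),60)):
    im=cv2.imread(f"pics/{n}0.png")
    cv2.imwrite(f"pics/w_{n}.png",cv2.resize(im[c[1]-r:c[1]+r,c[0]-r:c[0]+r],None,fx=4,fy=4,interpolation=cv2.INTER_CUBIC))
a=np.hstack([cv2.imread("pics/w_top.png"),cv2.imread("pics/w_scene.png")])
cv2.imwrite("pics/w.png",cv2.resize(a,(800,400)))
E
```

```text
go (518, 31.5, 193) shift [-492.8  462.2    1.1] yaw 111.7 roll -0.0
```

View pics/w.png

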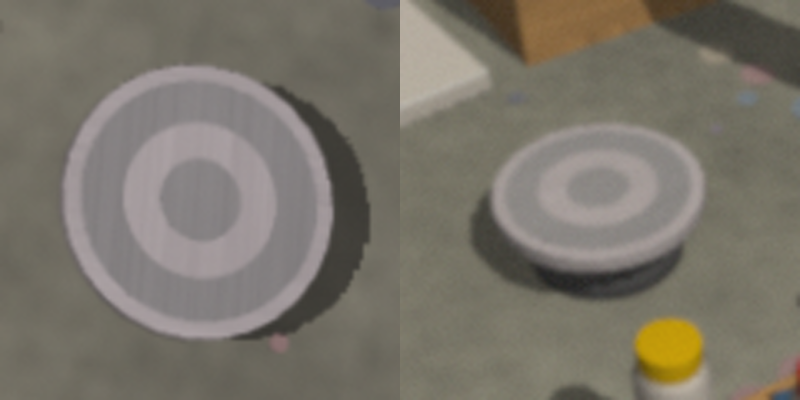

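Call:
{"api": "drive_tool", "payload": {
  "targets": [
    [-1, -493, 462, 0, 0],
    [-1, -493, 462, 0, 0],
    [-1, -493, 462, 0, 0],
    [-1, -493, 462, 0, 0],
    [-1, -493, 462, 0, 0],
    [-1, -493, 462, 0, 0],
    [-1, -493, 462, 0, 0],
    [-1, -493, 462, 0, 0],
    [-1, -493, 462, 0, 0],
    [-1, -493, 462, 0, 0],
    [-1, -493, 462, 0, 0],
    [-1, -493, 462, 0, 0]
  ]
}}

```text
clock: 1.3
position: [486.3, -35.5, 194.2]
ee_rot: [-0.188, 0.982, 0.0, -0.0]
contact_force: [1.7, -0.7, -0.2]
gripper_width: 85.6
grasp_force: 0.0
```

Run:
```python
from h import *
print(tri((266.2,110.9),(475.8,249.8)))
st();go(518,31.5,193);go(518,31.5,84)
```

```text
(array([ 511.99820515, -290.72175097,   57.72089577]), np.float64(0.009543874600881005))
t 1.3 pos [486.3 -35.5 194.2] J [ 0.26  0.15 -0.32 -0.   -1.1  -1.45] w 85.6 g 0.0 F [ 1.7 -0.7 -0.2]
go (518, 31.5, 193) shift [-54.2  50.5   1.2] yaw 111.7 roll 0
go (518, 31.5, 84) shift [-54.2  50.5 110.2] yaw 111.7 roll 0
```

Call:
{"api": "drive_tool", "payload": {
  "targets": [
    [-1, -54, 50.5, 0, 0],
    [-1, -54, 50.5, 0, 0],
    [-1, -54, 50.5, 0, 0]
  ]
}}

```text
clock: 1.6
position: [518.6, 32.0, 193.4]
ee_rot: [-0.19, 0.982, 0.0, -0.0]
contact_force: [-0.7, 0.4, 0.2]
gripper_width: 85.6
grasp_force: 0.0
```

Run:
```python
from h import *
st();go(518,31.5,84)
cv2.imwrite("pics/s1.png",cv2.resize(arm.get_image("scene")[80:280,200:440],(720,600)))
```

```text
t 1.6 pos [518.6  32.  193.4] J [ 0.37  0.21 -0.25 -0.   -1.12 -1.56] w 85.6 g 0.0 F [-0.7  0.4  0.2]
go (518, 31.5, 84) shift [  0.7  -0.3 109.4] yaw 111.9 roll 0
```

View pics/s1.png

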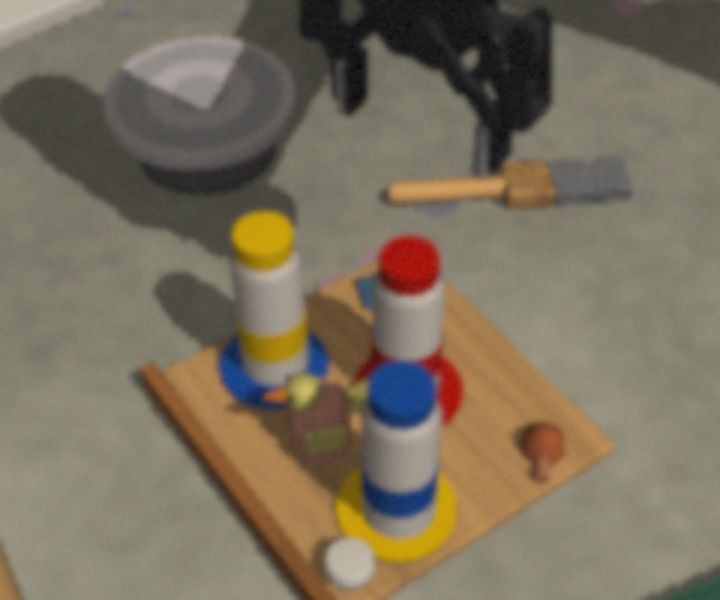

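Run:
```python
from h import *
print(proj("scene",[[518.6,32,193.4],[518.6,32,206.4],[518,31.5,147],[518.6-17,32+42,206],[518.6+17,32-42,206]]))
```

```text
[[337.06821982 147.07184926]
 [337.2319302  141.71689727]
 [336.63501317 164.76895211]
 [358.85914741 152.14094198]
 [316.60944638 132.11325961]]
```

Run:
```python
from h import *
print(proj("top",[[518.6,32,193.4],[518.6,32,206.4],[518,31.5,147],[518.6-17,32+42,206],[518.6+17,32-42,206]]))
a=arm.get_image("top")[130:270,220:400];b=arm.get_image("scene")[60:200,240:420]
cv2.imwrite("pics/t1.png",cv2.resize(np.vstack([a,b]),(720*5//7,800*5//7)))
cv2.imwrite("pics/t1.png",cv2.resize(np.hstack([a,b]),(800,311)))
st()
```

```text
[[307.39804927 208.71413088]
 [307.17671196 207.0696961 ]
 [308.36913122 214.55974538]
 [279.8541352  213.72879445]
 [334.39389799 200.54170154]]
t 1.75 pos [517.   28.8 193.7] J [ 0.37  0.2  -0.25 -0.   -1.12 -1.56] w 85.4 g 0.0 F [-0.1 -0.8  0. ]
```

View pics/t1.png

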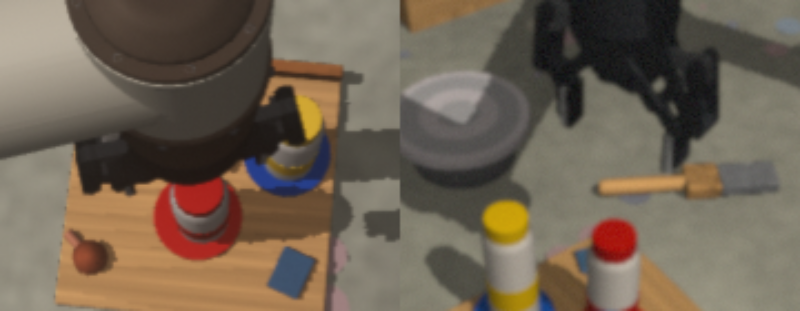

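Call:
{"api": "drive_tool", "payload": {
  "targets": [
    [-1, 0, 0, 20, 0],
    [-1, 0, 0, 40, 0],
    [-1, 0, 0, 60, 0],
    [-1, 0, 0, 80, 0],
    [-1, 0, 0, 95, 0],
    [-1, 0, 0, 110, 0],
    [-1, 0, 0, 110, 0],
    [-1, 0, 0, 110, 0]
  ]
}}

```text
clock: 2.55
position: [517.5, 28.3, 84.6]
ee_rot: [-0.188, 0.982, -0.0, -0.0]
contact_force: [0.9, 0.0, 1.2]
gripper_width: 85.6
grasp_force: 0.0
```

Run:
```python
from h import *
st();go(518,31.5,84)
a=arm.get_image("scene");st()
cv2.imwrite("pics/s2.png",cv2.resize(a[90:240,260:420],(640,600)))
```

```text
t 2.55 pos [517.5  28.3  84.6] J [ 0.37  0.32 -0.4   0.   -0.85 -1.56] w 85.6 g 0.0 F [0.9 0.  1.2]
go (518, 31.5, 84) shift [-1.6  2.8  0.6] yaw 111.6 roll 0
t 2.6 pos [518.   28.6  85.1] J [ 0.37  0.32 -0.4   0.   -0.85 -1.56] w 85.4 g 0.0 F [ 0.4 -0.4  0.1]
```

View pics/s2.png

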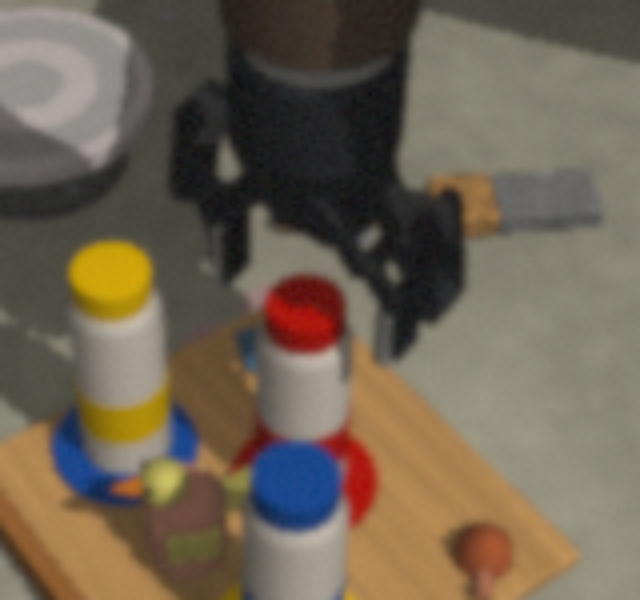

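Run:
```python
from h import *
for z in(85,97,110,125,140):
    P=[[517.7-.368*d,28.5+.93*d,z] for d in(-45,45)]
    print(z,proj("scene",P).round(1).tolist())
for off in range(-60,61,20):
    P=[[517.7+off-.368*d,28.5+.93*d,97] for d in(-45,45)]
    print(off,proj("scene",P).round(1).tolist())
```

```text
85 [[317.3, 175.7], [354.1, 195.4]]
97 [[317.2, 171.7], [354.4, 191.4]]
110 [[317.1, 167.3], [354.8, 187.0]]
125 [[317.0, 162.0], [355.2, 181.8]]
140 [[316.8, 156.6], [355.7, 176.5]]
-60 [[341.6, 160.3], [379.0, 179.0]]
-40 [[333.6, 164.1], [370.9, 183.1]]
-20 [[325.4, 167.9], [362.7, 187.2]]
0 [[317.2, 171.7], [354.4, 191.4]]
20 [[308.7, 175.7], [345.9, 195.7]]
40 [[300.2, 179.6], [337.3, 200.0]]
60 [[291.5, 183.7], [328.5, 204.4]]
```

Call:
{"api": "drive_tool", "payload": {
  "targets": [
    [-1, -1.5, 3, 0, 0],
    [-1, -1.5, 3, 0, 0],
    [0, -1.5, 3, 0, 0],
    [0.2, -1.5, 3, 0, 0],
    [0.2, -1.5, 3, 0, 0],
    [0.2, -1.5, 3, 0, 0],
    [0.2, -1.5, 3, 0, 0]
  ]
}}

```text
clock: 3.3
position: [519.8, 32.0, 86.1]
ee_rot: [-0.189, 0.982, -0.001, 0.002]
contact_force: [0.5, -3.6, 5.9]
gripper_width: 38.8
grasp_force: 55.2
```

Run:
```python
from h import *
st();go(518,31.5,84)
```

```text
t 3.3 pos [519.8  32.   86.1] J [ 0.38  0.32 -0.4   0.   -0.85 -1.57] w 38.8 g 55.2 F [ 0.5 -3.6  5.9]
go (518, 31.5, 84) shift [1.8 0.2 2.1] yaw 111.8 roll 0
```

Call:
{"api": "drive_tool", "payload": {
  "targets": [
    [-1, 0, 0, 0, 0],
    [-1, 0, 0, 0, 0],
    [-1, 0, 0, 0, 0],
    [-1, 0, 0, 0, 0],
    [-1, 0, 0, 5, 0],
    [-1, 0, 0, 10, 0],
    [-1, 0, 0, 15, 0],
    [-1, 0, 0, 20, 0],
    [-1, 0, 0, 20, 0]
  ]
}}

```text
clock: 4.2
position: [517.3, 32.5, 63.2]
ee_rot: [-0.188, 0.982, -0.0, -0.001]
contact_force: [0.2, 0.2, -0.4]
gripper_width: 85.7
grasp_force: 0.0
```

Run:
```python
from h import *
st();go(518,31.5,60)
a=arm.get_image("scene");st()
cv2.imwrite("pics/s3.png",cv2.resize(a[90:240,260:420],(640,600)))
```

```text
t 4.2 pos [517.3  32.5  63.2] J [ 0.38  0.35 -0.43 -0.   -0.8  -1.57] w 85.7 g 0.0 F [ 0.2  0.2 -0.4]
go (518, 31.5, 60) shift [-0.3 -1.2  3.2] yaw 111.7 roll 0
t 4.25 pos [517.6  32.5  63.7] J [ 0.38  0.35 -0.43 -0.   -0.8  -1.57] w 85.5 g 0.0 F [ 0.4 -0.3  0.9]
```

View pics/s3.png

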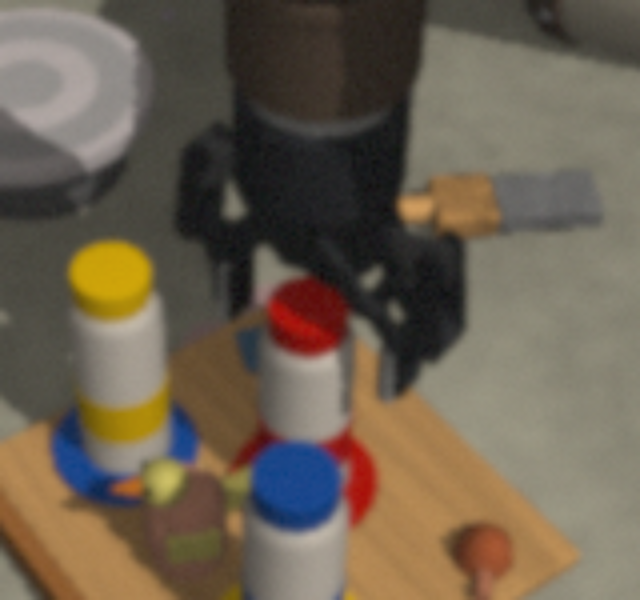

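Call:
{"api": "drive_tool", "payload": {
  "targets": [
    [-1, 0, 0, 5, 0],
    [-1, 0, 0, 9, 0],
    [-1, 0, 0, 9, 0],
    [0.2, 0, 0, 9, 0],
    [0.2, 0, 0, 9, 0],
    [0.2, 0, 0, 9, 0],
    [0.2, 0, 0, 9, 0]
  ]
}}

```text
clock: 4.95
position: [518.4, 32.5, 55.9]
ee_rot: [-0.188, 0.982, -0.0, 0.0]
contact_force: [0.1, -1.1, 3.0]
gripper_width: 46.4
grasp_force: 61.4
```

```bash
cat >> h.py <<'E'
def blob(n,col,z=None,box=None):
    hsv=cv2.cvtColor(arm.get_image(n),cv2.COLOR_BGR2HSV)
    R={"R":[(0,200,100),(6,255,255)],"B":[(105,150,60),(122,255,255)],"Y":[(22,170,100),(32,255,255)]}[col]
    m=cv2.inRange(hsv,R[0],R[1]); k,_,s,c=cv2.connectedComponentsWithStats(m)
    return [(c[i].round(1).tolist(),s[i,2:5].tolist(),onz(n,c[i],z).round(1).tolist() if z else None) for i in range(1,k) if s[i,4]>25]
E
python3 - <<'E'
from h import *
st()
for n in("scene","top"):
  for c in "RBY": print(n,c,blob(n,c,147))
E
```

```text
t 4.95 pos [518.4  32.5  55.9] J [ 0.38  0.36 -0.43  0.   -0.78 -1.57] w 46.4 g 61.4 F [ 0.1 -1.1  3. ]
scene R [([335.0, 171.8], [16, 13, 117], [530.6, 44.9, 147.0]), ([349.3, 208.6], [10, 20, 96], [558.0, 130.6, 147.0])]
scene B [([305.4, 199.0], [6, 12, 43], [610.7, 71.3, 147.0]), ([279.5, 205.5], [14, 21, 130], [656.2, 59.6, 147.0]), ([333.4, 210.8], [20, 21, 350], [583.8, 119.8, 147.0]), ([332.6, 246.6], [22, 9, 117], [624.6, 179.5, 147.0])]
scene Y [([287.3, 159.3], [21, 20, 320], [589.4, -31.9, 147.0]), ([291.6, 194.5], [21, 13, 150], [626.0, 49.2, 147.0]), ([331.3, 254.2], [40, 31, 441], [634.2, 190.1, 147.0])]
top R [([303.9, 239.1], [33, 17, 210], [474.5, 32.8, 147.0])]
top B [([353.1, 212.6], [21, 6, 77], [532.4, -44.8, 147.0])]
top Y [([353.1, 183.2], [21, 20, 338], [584.7, -38.0, 147.0])]
```

Call:
{"api": "drive_tool", "payload": {
  "targets": [
    [0.2, 0, 0, -10, 0],
    [0.2, 0, 0, -40, 0],
    [0.2, 0, 0, -70, 0],
    [0.2, -5, 35, -70, 0],
    [0.2, -9, 75, -70, 0],
    [0.2, -13, 120, -70, 0],
    [0.2, -18, 165, -70, 0],
    [0.2, -22, 210, -70, 0],
    [0.2, -26, 250, -70, 0],
    [0.2, -30, 285, -70, 0],
    [0.2, -32, 304, -70, 0],
    [0.2, -32, 304, -70, 0]
  ]
}}

```text
clock: 6.45
position: [434.2, 328.9, 124.6]
ee_rot: [-0.19, 0.982, -0.0, -0.001]
contact_force: [-0.1, -1.4, -2.6]
gripper_width: 46.3
grasp_force: 62.4
```

Run:
```python
from h import *
st();go(435,327,44)
for n in("scene","top"): print(blob(n,"R"))
cv2.imwrite("pics/s4.png",cv2.resize(arm.get_image("scene")[150:400,230:560],(792,600)))
```

```text
t 6.45 pos [434.2 328.9 124.6] J [ 0.95  0.31 -0.29 -0.   -0.97 -2.13] w 46.3 g 62.4 F [-0.1 -1.4 -2.6]
go (435, 327, 44) shift [-0.1 -2.1 80.6] yaw 111.9 roll 0
[([345.7, 204.5], [26, 22, 92], None), ([501.8, 240.3], [24, 22, 329], None), ([484.3, 278.8], [18, 8, 90], None)]
[([307.2, 215.1], [36, 15, 318], None)]
```

View pics/s4.png

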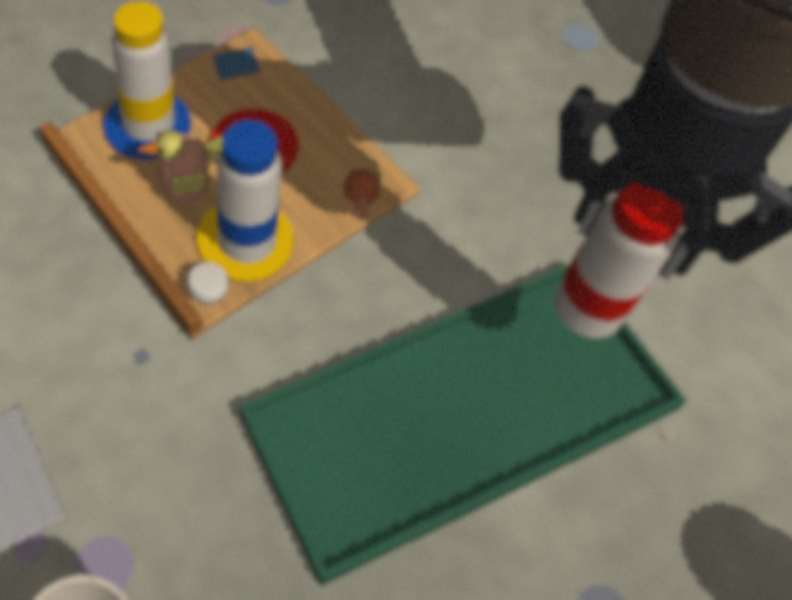

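Run:
```python
from h import *
print(proj("scene",[[435,328,87],[435,328,217],[435,328,208]]))
print(onz("scene",(475.8,285),87),onz("scene",(270*1+230+.0+.8,232),217))
for a,k in(((237,405),0),((562,268),1),((682,402),2),((322,580),3)): print(onz("scene",(230+a[0]/2.4-.3,150+a[1]/2.4-.3),16))
```

```text
[[475.47364742 277.57155124]
 [501.34476369 233.4337932 ]
 [499.27292225 236.9739578 ]]
[444.66678866 338.07161951  87.        ] [433.73532238 325.8622533  217.        ]
[664.59761269 230.22373373  16.        ]
[382.70938338 274.62292786  16.        ]
[390.24684759 402.90953488  16.        ]
[682.58614697 359.49711578  16.        ]
```

Call:
{"api": "drive_tool", "payload": {
  "targets": [
    [0.2, 0, -1, 25, 0],
    [0.2, 0, -2, 50, 0],
    [0.2, 0, -2, 68, 0],
    [0.2, 0, -2, 76, 0],
    [0.2, 0, -2, 79.5, 0],
    [0.2, 0, -2, 80.5, 0],
    [0.2, 0, -2, 80.5, 0],
    [-0.1, 0, -2, 80.5, 0],
    [-0.5, 0, -2, 80.5, 0],
    [-1, 0, -2, 80.5, 0],
    [-1, 0, -2, 80.5, 0]
  ]
}}

```text
clock: 7.7
position: [436.4, 325.5, 45.3]
ee_rot: [-0.188, 0.982, 0.0, 0.001]
contact_force: [0.4, 0.1, -0.2]
gripper_width: 85.5
grasp_force: 0.0
```

Run:
```python
from h import *
st();go(578.5,113.5,54,180)
```

```text
t 7.7 pos [436.4 325.5  45.3] J [ 0.94  0.41 -0.38  0.   -0.78 -2.13] w 85.5 g 0.0 F [ 0.4  0.1 -0.2]
go (578.5, 113.5, 54) shift [ -53.6 -249.6   -8.7] yaw 111.7 roll -68.3
```

Call:
{"api": "drive_tool", "payload": {
  "targets": [
    [-1, 0, 0, -45, 0],
    [-1, 0, 0, -90, 0],
    [-1, -10, -45, -90, -8],
    [-1, -20, -90, -90, -16],
    [-1, -30, -135, -90, -24],
    [-1, -40, -180, -90, -32],
    [-1, -50, -225, -90, -40],
    [-1, -53.5, -249.5, -90, -48],
    [-1, -53.5, -249.5, -90, -56],
    [-1, -53.5, -249.5, -90, -64],
    [-1, -53.5, -249.5, -90, -68.3],
    [-1, -53.5, -249.5, -90, -68.3]
  ]
}}

```text
clock: 8.9
position: [578.1, 112.9, 134.9]
ee_rot: [-0.707, 0.707, -0.0, 0.0]
contact_force: [0.4, 0.2, 0.2]
gripper_width: 85.2
grasp_force: 0.0
```

Run:
```python
from h import *
st();go(578.5,113.5,80,180)
print(blob("scene","R"));print(blob("top","R"))
print(tri(*[sorted(blob(n,"R"),key=lambda b:-abs(b[0][0]-320))[0][0] for n in("scene","top")]))
```

```text
t 8.9 pos [578.1 112.9 134.9] J [ 0.47  0.37 -0.17  0.   -1.03 -0.47] w 85.2 g 0.0 F [0.4 0.2 0.2]
go (578.5, 113.5, 80) shift [-0.6 -0.4 54.9] yaw 180.0 roll -0.0
[([342.4, 204.6], [35, 24, 184], None), ([481.3, 264.5], [23, 23, 396], None), ([467.7, 300.5], [16, 6, 60], None)]
[([308.7, 226.7], [38, 38, 1135], None), ([145.7, 236.6], [7, 17, 70], None)]
(array([437.59845122, 321.1475638 , 123.74505618]), np.float64(11.271273474685794))
```

Call:
{"api": "drive_tool", "payload": {
  "targets": [
    [-1, 0, 0, 15, 0],
    [-1, 0, 0, 30, 0],
    [-1, 0, 0, 45, 0],
    [-1, 0, 0, 55, 0],
    [-1, 0, 0, 55, 0]
  ]
}}

```text
clock: 9.6
position: [577.0, 112.7, 78.2]
ee_rot: [-0.707, 0.707, 0.001, -0.001]
contact_force: [-0.2, -0.3, -0.1]
gripper_width: 85.5
grasp_force: 0.0
```

Run:
```python
from h import *
st()
a=arm.get_image("scene")[130:270,260:410];b=arm.get_image("top")[110:250,200:350]
cv2.imwrite("pics/s5.png",cv2.resize(np.hstack([a,b]),(800,373),interpolation=cv2.INTER_CUBIC))
for z in (110,123,136): print(proj("scene",[[578+d,113,z] for d in(-57,-42.5,42.5,57)]).round(1).tolist())
print(proj("scene",[[578.3,113.3,147],[578.3,113.3,123]]))
```

```text
t 9.6 pos [577.  112.7  78.2] J [ 0.47  0.43 -0.24 -0.   -0.91 -0.47] w 85.5 g 0.0 F [-0.2 -0.3 -0.1]
[[359.4, 206.1], [353.0, 209.4], [313.5, 230.0], [306.5, 233.6]]
[[359.8, 201.6], [353.3, 205.0], [313.4, 225.7], [306.2, 229.4]]
[[360.3, 197.1], [353.7, 200.5], [313.2, 221.3], [306.0, 225.0]]
[[333.93189981 206.95704202]
 [333.70786167 215.32652278]]
```

View pics/s5.png

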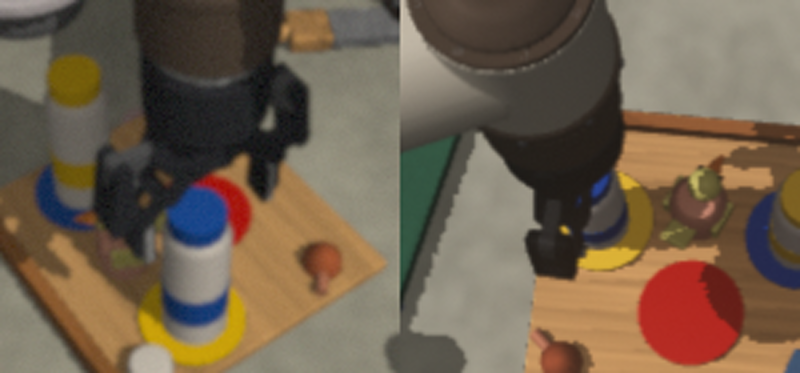

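Run:
```python
from h import *
for z in(120,150,180,210): print(z,proj("top",[[577-d,112.7,z] for d in(42,50,57,65)]).round(1).tolist())
```

```text
120 [[265.5, 202.0], [264.8, 206.3], [264.2, 210.1], [263.4, 214.4]]
150 [[263.6, 198.2], [262.9, 202.7], [262.2, 206.6], [261.4, 211.1]]
180 [[261.6, 194.2], [260.8, 198.8], [260.1, 202.9], [259.3, 207.5]]
210 [[259.4, 189.9], [258.6, 194.7], [257.9, 198.8], [257.0, 203.6]]
```

Run:
```python
from h import *
for z in(136,138,140,142): print(z,onz("scene",(287.3,159.3),z),onz("scene",(481.3,264.5),z-12))
print(blob("top","R"),blob("scene","R"))
```

```text
136 [584.61010198 -41.83303651 136.        ] [433.40916925 324.90963393 124.        ]
138 [585.46733575 -40.01154396 138.        ] [434.7751844  325.41553329 126.        ]
140 [586.32456952 -38.19005141 140.        ] [436.14119955 325.92143265 128.        ]
142 [587.18180329 -36.36855886 142.        ] [437.50721471 326.42733201 130.        ]
[([306.2, 227.9], [37, 38, 951], None)] [([347.3, 206.0], [19, 24, 143], None), ([481.3, 264.6], [23, 23, 395], None), ([468.5, 300.5], [16, 6, 55], None)]
```

Call:
{"api": "drive_tool", "payload": {
  "targets": [
    [-1, -0.5, -1, 10, 0],
    [-1, -0.5, -1, 20, 0],
    [-1, -0.5, -1, 23, 0],
    [-0.3, -0.5, -1, 23, 0],
    [0, -0.5, -1, 23, 0],
    [0.2, -0.5, -1, 23, 0],
    [0.2, -0.5, -1, 23, 0],
    [0.2, -0.5, -1, 23, 0]
  ]
}}

```text
clock: 10.6
position: [580.0, 113.9, 57.5]
ee_rot: [0.707, -0.707, 0.001, -0.001]
contact_force: [1.7, -0.7, 1.7]
gripper_width: 46.5
grasp_force: 61.7
```

Run:
```python
from h import *
st();go(615,300.5,54,112);print(blob("scene","B"))
```

```text
t 10.6 pos [580.  113.9  57.5] J [ 0.47  0.46 -0.26  0.   -0.86 -0.47] w 46.5 g 61.7 F [ 1.7 -0.7  1.7]
go (615, 300.5, 54) shift [-186.6  -35.1    3.7] yaw -180.0 roll 68.0
[([279.6, 205.7], [15, 21, 122], None), ([338.0, 211.8], [20, 18, 232], None), ([332.7, 246.2], [21, 10, 125], None)]
```

Call:
{"api": "drive_tool", "payload": {
  "targets": [
    [0.2, 0, 0, -10, 0],
    [0.2, 0, 0, -40, 0],
    [0.2, 0, 0, -75, 0],
    [0.2, -30, -6, -75, 8],
    [0.2, -65, -12, -75, 16],
    [0.2, -100, -18, -75, 24],
    [0.2, -135, -25, -75, 32],
    [0.2, -165, -31, -75, 40],
    [0.2, -186.5, -35, -75, 48],
    [0.2, -186.5, -35, -75, 56],
    [0.2, -186.5, -35, -75, 64],
    [0.2, -186.5, -35, -75, 68]
  ]
}}

```text
clock: 11.85
position: [612.4, 299.8, 130.5]
ee_rot: [-0.189, 0.982, -0.0, -0.002]
contact_force: [0.3, -0.9, -2.0]
gripper_width: 45.9
grasp_force: 62.2
```

Run:
```python
from h import *
st();go(615,300.5,46,112)
```

```text
t 11.85 pos [612.4 299.8 130.5] J [ 0.69  0.53  0.08 -0.   -1.13 -1.88] w 45.9 g 62.2 F [ 0.3 -0.9 -2. ]
go (615, 300.5, 46) shift [-3.  -0.3 84.5] yaw 111.8 roll -0.2
```

Call:
{"api": "drive_tool", "payload": {
  "targets": [
    [0.2, -3, 0, 25, 0],
    [0.2, -3, 0, 50, 0],
    [0.2, -3, 0, 70, 0],
    [0.2, -3, 0, 79, 0],
    [0.2, -3, 0, 83, 0],
    [0.2, -3, 0, 84.5, 0],
    [0.2, -3, 0, 84.5, 0],
    [-0.1, -3, 0, 84.5, 0],
    [-0.5, -3, 0, 84.5, 0],
    [-1, -3, 0, 84.5, 0],
    [-1, -3, 0, 84.5, 0]
  ]
}}

```text
clock: 12.95
position: [617.3, 301.5, 48.2]
ee_rot: [-0.191, 0.982, 0.0, 0.001]
contact_force: [0.6, -0.3, -0.0]
gripper_width: 85.0
grasp_force: 0.0
```

Run:
```python
from h import *
st();go(585.5,-38.5,54,135)
```

```text
t 12.95 pos [617.3 301.5  48.2] J [ 0.69  0.61 -0.    0.   -0.96 -1.88] w 85.0 g 0.0 F [ 0.6 -0.3 -0. ]
go (585.5, -38.5, 54) shift [ 156.9 -303.3   -6.1] yaw 112.0 roll -23.0
```

Call:
{"api": "drive_tool", "payload": {
  "targets": [
    [-1, 0, 0, -45, 0],
    [-1, 0, 0, -90, 0],
    [-1, 20, -40, -90, -4],
    [-1, 40, -80, -90, -8],
    [-1, 60, -120, -90, -12],
    [-1, 80, -160, -90, -16],
    [-1, 100, -200, -90, -20],
    [-1, 120, -240, -90, -23],
    [-1, 140, -275, -90, -23],
    [-1, 157, -303, -90, -23],
    [-1, 157, -303, -90, -23],
    [-1, 157, -303, -90, -23]
  ]
}}

```text
clock: 14.15
position: [584.9, -39.2, 137.7]
ee_rot: [-0.382, 0.924, -0.0, 0.001]
contact_force: [-0.3, 0.4, -0.9]
gripper_width: 85.1
grasp_force: 0.0
```

Run:
```python
from h import *
st();go(585.5,-38.5,55,135)
```

```text
t 14.15 pos [584.9 -39.2 137.7] J [ 0.21  0.36 -0.17  0.   -1.03 -1.  ] w 85.1 g 0.0 F [-0.3  0.4 -0.9]
go (585.5, -38.5, 55) shift [-0.8  0.1 82.7] yaw 134.9 roll -0.1
```

Call:
{"api": "drive_tool", "payload": {
  "targets": [
    [-1, -1, 0, 20, 0],
    [-1, -1, 0, 40, 0],
    [-1, -1, 0, 60, 0],
    [-1, -1, 0, 75, 0],
    [-1, -1, 0, 82, 0],
    [-1, -1, 0, 82, 0],
    [-0.3, -1, 0, 82, 0],
    [0, -1, 0, 82, 0],
    [0.2, -1, 0, 82, 0],
    [0.2, -1, 0, 82, 0],
    [0.2, -1, 0, 82, 0]
  ]
}}

```text
clock: 15.25
position: [586.8, -37.9, 56.7]
ee_rot: [-0.383, 0.924, -0.001, 0.002]
contact_force: [0.7, -0.3, 6.6]
gripper_width: 46.2
grasp_force: 61.5
```

Run:
```python
from h import *
st();go(526,313,55,112)
```

```text
t 15.25 pos [586.8 -37.9  56.7] J [ 0.21  0.45 -0.27  0.   -0.85 -1.  ] w 46.2 g 61.5 F [ 0.7 -0.3  6.6]
go (526, 313, 55) shift [-205.3  291.1    1.5] yaw 135.0 roll 23.0
```

Call:
{"api": "drive_tool", "payload": {
  "targets": [
    [0.2, 0, 0, -10, 0],
    [0.2, 0, 0, -50, 0],
    [0.2, 0, 0, -95, 0],
    [0.2, -20, 30, -110, 5],
    [0.2, -45, 65, -110, 10],
    [0.2, -75, 107, -110, 15],
    [0.2, -105, 149, -110, 20],
    [0.2, -135, 191, -110, 23],
    [0.2, -162, 230, -110, 23],
    [0.2, -187, 265, -110, 23],
    [0.2, -205, 291, -110, 23],
    [0.2, -205, 291, -110, 23]
  ]
}}

```text
clock: 16.45
position: [522.5, 316.3, 163.4]
ee_rot: [-0.193, 0.981, 0.0, -0.002]
contact_force: [-0.7, -0.6, -3.9]
gripper_width: 46.5
grasp_force: 63.2
```

Run:
```python
from h import *
st();go(526,313,46,112)
```

```text
t 16.45 pos [522.5 316.3 163.4] J [ 0.81  0.38 -0.07 -0.   -1.12 -1.99] w 46.5 g 63.2 F [-0.7 -0.6 -3.9]
go (526, 313, 46) shift [ -2.4  -4.5 117.4] yaw 112.2 roll 0.2
```

Call:
{"api": "drive_tool", "payload": {
  "targets": [
    [0.2, -2, -3, 30, 0],
    [0.2, -2, -4, 60, 0],
    [0.2, -2, -4, 90, 0],
    [0.2, -2, -4, 105, 0],
    [0.2, -2, -4, 113, 0],
    [0.2, -2, -4, 116, 0],
    [0.2, -2, -4, 117.5, 0],
    [0.2, -2, -4, 117.5, 0],
    [-0.1, -2, -4, 117.5, 0],
    [-0.5, -2, -4, 117.5, 0],
    [-1, -2, -4, 117.5, 0],
    [-1, -2, -4, 117.5, 0]
  ]
}}

```text
clock: 17.65
position: [528.6, 310.4, 48.8]
ee_rot: [-0.191, 0.982, 0.0, 0.001]
contact_force: [-0.6, 0.7, -0.3]
gripper_width: 84.8
grasp_force: 0.0
```

Call:
{"api": "drive_tool", "payload": {
  "targets": [
    [-1, 0, 0, -40, 0],
    [-1, 0, 0, -80, 0],
    [-1, 0, 0, -110, 0],
    [-1, 0, -50, -110, 0],
    [-1, 0, -100, -110, 0],
    [-1, 0, -130, -110, 0],
    [-1, 0, -130, -110, 0],
    [-1, 0, -130, -110, 0]
  ]
}}

```text
clock: 18.45
position: [577.0, 188.8, 158.1]
ee_rot: [-0.19, 0.982, 0.0, 0.0]
contact_force: [-0.1, -0.2, -0.7]
gripper_width: 85.4
grasp_force: 0.0
```

Run:
```python
from h import *
st()
a=arm.get_image("scene");b=arm.get_image("top")
cv2.imwrite("pics/sc6.png",a);cv2.imwrite("pics/tp6.png",b)
s=cv2.resize(a[150:270,240:360],(400,400),interpolation=cv2.INTER_CUBIC);t=cv2.resize(b[145:245,270:370],(400,400),interpolation=cv2.INTER_CUBIC)
u=cv2.resize(a[200:350,310:535],(400,267)[:2]);v=cv2.resize(b[100:250,110:335],(400,199+0)) if 0 else cv2.resize(b[120:290,100:355],(400,267))
u=cv2.copyMakeBorder(u[:200],0,0,0,0,cv2.BORDER_CONSTANT)
cv2.imwrite("pics/s6.png",np.vstack([np.hstack([s,t]),np.hstack([cv2.resize(a[200:350,310:610],(400,200)),cv2.resize(b[120:270,55:355],(400,200))])]))
```

```text
t 18.45 pos [577.  188.8 158.1] J [ 0.58  0.38 -0.09  0.   -1.1  -1.77] w 85.4 g 0.0 F [-0.1 -0.2 -0.7]
```

View pics/s6.png

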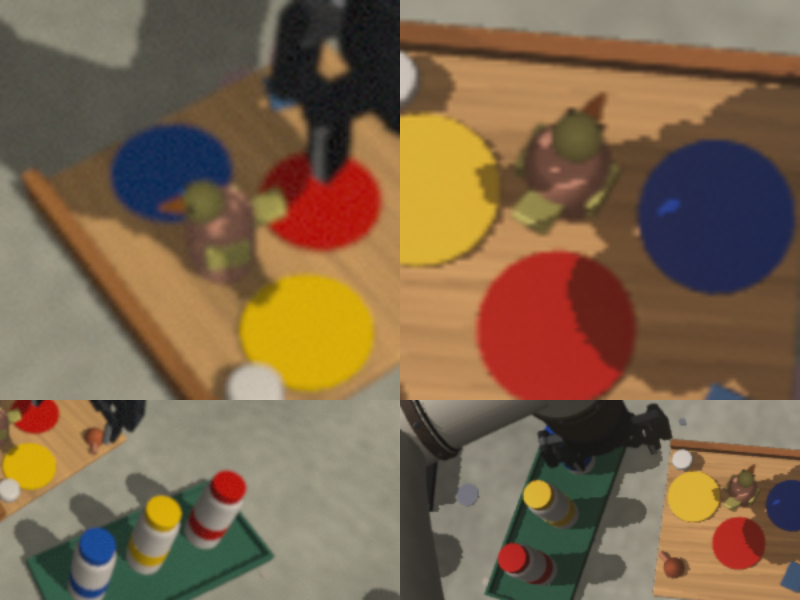

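Run:
```python
from h import *
np.set_printoptions(precision=1,suppress=True)
S=lambda x,y:(240+(x+.5)/3.333-.5,150+(y+.5)/3.333-.5); T=lambda x,y:(270+(x-400)/4-.4,145+y/4-.4)
r={}
for k,s,t in(("beak",(160,207),(603,96)),("head",(203,200),(577,136)),("tail",(268,208),(538,211))):
    r[k]=tri(S(*s),T(*t)); print(k,r[k])
d=r["beak"][0]-r["tail"][0];h=np.degrees(np.arctan2(d[1],d[0]));print("heading",h)
for z in(44,54): print("wing ends R",onz("top",T(618,168),z),onz("top",T(590,212),z),"left", onz("top",T(523,155),z),"body c",onz("top",T(568,172),z))
print("L wing outer scene",onz("scene",S(228,255),44))
for k,t in(("cY",(420,190)),("cB",(717,217)),("cR",(556,329))): print(k,onz("top",T(*t),17))
for k,s in(("cY",(307,332)),("cB",(172,172)),("cR",(321,200))): print(k,onz("scene",S(*s),17))
st()
```

```text
beak (array([626. ,  25.5,  70.4]), np.float64(1.759244875480447))
head (array([603.3,  35.4,  72.3]), np.float64(0.2663735507996899))
tail (array([567.7,  49.7,  55.4]), np.float64(0.26615466617556494))
heading -22.57430565626777
wing ends R [597.5  14.7  44. ] [573.5  25.1  44. ] left [597.4  62.   44. ] body c [592.   38.7  44. ]
wing ends R [594.9  14.4  54. ] [571.2  24.7  54. ] left [594.9  61.2  54. ] body c [589.5  38.2  54. ]
L wing outer scene [601.8  59.3  44. ]
cY [578.8 113.   17. ]
cB [586.2 -37.5  17. ]
cR [518.2  34.4  17. ]
cY [582.1 115.2  17. ]
cB [589.  -33.8  17. ]
cR [520.4  37.5  17. ]
t 18.55 pos [576.6 190.1 158. ] J [ 0.6  0.4 -0.1 -0.  -1.1 -1.8] w 85.6 g 0.0 F [-1.5 -0.4 -0.6]
```

Run:
```python
from h import *
go(592.5,39,110,67)
```

```text
go (592.5, 39, 110) shift [  42.  -146.    47.9] yaw 112.0 roll 45.0
```

Call:
{"api": "drive_tool", "payload": {
  "targets": [
    [-1, 12, -42, 0, 8],
    [-1, 24, -84, 0, 16],
    [-1, 36, -126, 0, 24],
    [-1, 42, -146, 20, 32],
    [-1, 42, -146, 48, 40],
    [-1, 42, -146, 48, 45],
    [-1, 42, -146, 48, 45],
    [-1, 42, -146, 48, 45]
  ]
}}

```text
clock: 19.35
position: [593.0, 39.4, 110.2]
ee_rot: [0.198, 0.98, 0.0, 0.001]
contact_force: [0.2, -0.3, -0.1]
gripper_width: 85.6
grasp_force: 0.0
```

Run:
```python
from h import *
st();go(592.5,39,20,67)
```

```text
t 19.35 pos [593.   39.4 110.2] J [ 0.34  0.4  -0.19  0.   -0.98 -2.31] w 85.6 g 0.0 F [ 0.2 -0.3 -0.1]
go (592.5, 39, 20) shift [ 0.4 -0.6 90.2] yaw 67.2 roll 0.2
```

Call:
{"api": "drive_tool", "payload": {
  "targets": [
    [-1, 0, 0, 25, 0],
    [-1, 0, 0, 50, 0],
    [-1, 0, 0, 75, 0],
    [-1, 0, 0, 95, 0],
    [-1, 0, 0, 103, 0],
    [-1, 0, 0, 110, 0],
    [-1, 0, 0, 110, 0]
  ]
}}

```text
clock: 20.05
position: [592.6, 38.6, -0.2]
ee_rot: [0.199, 0.98, 0.0, 0.0]
contact_force: [0.5, -0.1, -0.3]
gripper_width: 85.6
grasp_force: 0.0
```

Run:
```python
from h import *
st()
a=arm.get_image("scene")
cv2.imwrite("pics/s7.png",cv2.resize(a[130:270,240:400],(686,600),interpolation=cv2.INTER_CUBIC))
```

```text
t 20.05 pos [ 5.926e+02  3.860e+01 -2.000e-01] J [ 0.34  0.54 -0.3   0.   -0.74 -2.31] w 85.6 g 0.0 F [ 0.5 -0.1 -0.3]
```

View pics/s7.png

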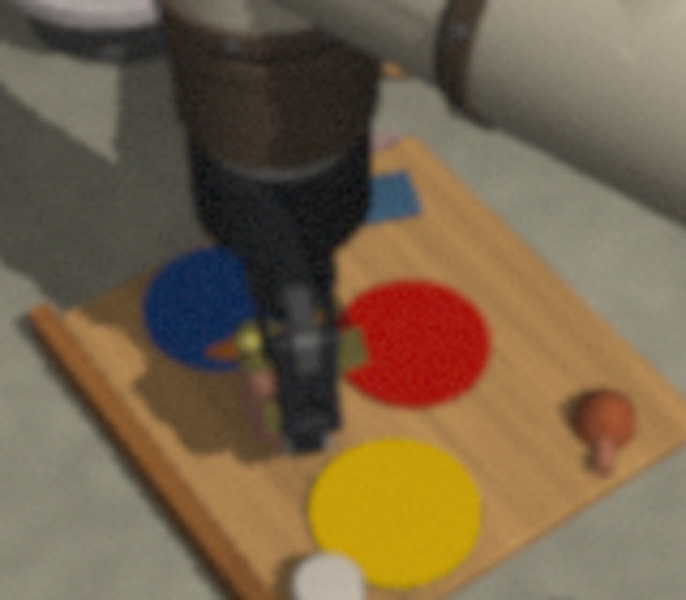

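Run:
```python
from h import *
n=np.array([.39,.92]);c=np.array([592.6,38.6])
for z in(30,36,43,50):
    print(z,proj("scene",[[*(c+d*n),z] for d in(23,42.5,50,57)]).round(1).tolist())
```

```text
30 [[308.5, 230.3], [309.9, 238.4], [310.5, 241.5], [311.0, 244.5]]
36 [[308.4, 228.6], [309.8, 236.6], [310.4, 239.8], [310.9, 242.8]]
43 [[308.3, 226.6], [309.7, 234.6], [310.3, 237.8], [310.8, 240.8]]
50 [[308.2, 224.5], [309.6, 232.6], [310.2, 235.8], [310.7, 238.8]]
```

Call:
{"api": "drive_tool", "payload": {
  "targets": [
    [-1, 0, 0, 4, 0],
    [-1, 0, 0, 8, 0],
    [-1, 0, 0, 10, 0],
    [-1, 0, 0, 10, 0],
    [-0.4, 0, 0, 10, 0],
    [-0.1, 0, 0, 10, 0],
    [0.1, 0, 0, 10, 0],
    [0.2, 0, 0, 10, 0],
    [0.2, 0, 0, 10, 0],
    [0.2, 0, 0, 10, 0]
  ]
}}

```text
clock: 21.1
position: [592.9, 38.4, -9.8]
ee_rot: [0.199, 0.98, 0.0, 0.001]
contact_force: [0.1, 1.3, 3.9]
gripper_width: 44.9
grasp_force: 62.8
```

Run:
```python
from h import *
st();go(512,-290.7,100,67)
```

```text
t 21.1 pos [592.9  38.4  -9.8] J [ 0.34  0.55 -0.3   0.   -0.72 -2.31] w 44.9 g 62.8 F [0.1 1.3 3.9]
go (512, -290.7, 100) shift [ -54.1 -334.5 -110. ] yaw 67.0 roll 0.0
```

Call:
{"api": "drive_tool", "payload": {
  "targets": [
    [0.2, 0, 0, -8, 0],
    [0.2, 0, 0, -40, 0],
    [0.2, 0, 0, -80, 0],
    [0.2, -4, -25, -110, 0],
    [0.2, -10, -65, -110, 0],
    [0.2, -17, -108, -110, 0],
    [0.2, -25, -153, -110, 0],
    [0.2, -32, -198, -110, 0],
    [0.2, -39, -243, -110, 0],
    [0.2, -46, -285, -110, 0],
    [0.2, -51, -317, -110, 0],
    [0.2, -54, -334.5, -110, 0]
  ]
}}

```text
clock: 22.3
position: [509.7, -293.0, 99.5]
ee_rot: [0.201, 0.98, 0.0, -0.001]
contact_force: [0.5, -0.1, -0.8]
gripper_width: 45.2
grasp_force: 62.4
```

Call:
{"api": "drive_tool", "payload": {
  "targets": [
    [0.2, 0, 0, 0, 0],
    [0.2, 0, 0, 0, 0]
  ]
}}

```text
clock: 22.5
position: [510.8, -290.7, 99.4]
ee_rot: [0.2, 0.98, 0.0, -0.001]
contact_force: [1.4, -0.5, -0.5]
gripper_width: 44.6
grasp_force: 62.4
```

Run:
```python
from h import *
st();go(512.3,-290.7,39,67)
```

```text
t 22.5 pos [ 510.8 -290.7   99.4] J [-0.24  0.41 -0.22 -0.   -0.95 -1.73] w 44.6 g 62.4 F [ 1.4 -0.5 -0.5]
go (512.3, -290.7, 39) shift [-1.4  0.6 60.4] yaw 66.9 roll -0.1
```

Call:
{"api": "drive_tool", "payload": {
  "targets": [
    [0.2, -1.5, 0, 20, 0],
    [0.2, -1.5, 0, 40, 0],
    [0.2, -1.5, 0, 52, 0],
    [0.2, -1.5, 0, 57, 0],
    [0.2, -1.5, 0, 60, 0],
    [0.2, -1.5, 0, 60, 0],
    [0.2, -1.5, 0, 60, 0]
  ]
}}

```text
clock: 23.2
position: [513.5, -291.4, 40.5]
ee_rot: [0.199, 0.98, -0.0, 0.001]
contact_force: [-0.2, 0.1, -0.9]
gripper_width: 44.9
grasp_force: 62.4
```

Call:
{"api": "drive_tool", "payload": {
  "targets": [
    [0.2, 0, 0, 0.7, 0],
    [0.2, 0, 0, 0.7, 0]
  ]
}}

```text
clock: 23.4
position: [513.0, -291.5, 39.5]
ee_rot: [0.199, 0.98, -0.0, 0.0]
contact_force: [-0.4, 0.3, -1.3]
gripper_width: 45.1
grasp_force: 62.4
```

Call:
{"api": "drive_tool", "payload": {
  "targets": [
    [0.2, 0, 0, 1, 0],
    [0.2, 0, 0, 1, 0],
    [0.2, 0, 0, 1, 0]
  ]
}}

```text
clock: 23.7
position: [513.0, -291.4, 38.2]
ee_rot: [0.199, 0.98, -0.0, 0.0]
contact_force: [-0.3, 0.8, 0.2]
gripper_width: 45.2
grasp_force: 62.5
```

Call:
{"api": "drive_tool", "payload": {
  "targets": [
    [0.2, 0, 0, 1, 0],
    [0.2, 0, 0, 1, 0],
    [0.2, 0, 0, 1, 0]
  ]
}}

```text
clock: 24.0
position: [513.0, -291.5, 38.1]
ee_rot: [0.199, 0.98, -0.0, 0.0]
contact_force: [-1.2, 1.5, 5.2]
gripper_width: 45.1
grasp_force: 63.2
```

Contact (5 N). Release and rise.

Call:
{"api": "drive_tool", "payload": {
  "targets": [
    [0, 0, 0, -0.5, 0],
    [-0.3, 0, 0, -0.5, 0],
    [-0.7, 0, 0, -0.5, 0],
    [-1, 0, 0, -0.5, 0],
    [-1, 0, 0, -0.5, 0],
    [-1, 0, 0, -0.5, 0],
    [-1, 0, 0, -30, 0],
    [-1, 0, 0, -70, 0],
    [-1, 0, 0, -100, 0],
    [-1, 0, 0, -100, 0]
  ]
}}

```text
clock: 25.0
position: [516.0, -292.6, 142.4]
ee_rot: [0.199, 0.98, -0.001, 0.005]
contact_force: [0.4, 0.0, -0.2]
gripper_width: 85.3
grasp_force: 0.0
```

Run:
```python
from h import *
st();go(526,312,135,112)
t=arm.get_image("top");s=arm.get_image("scene");cv2.imwrite("pics/tp8.png",t);cv2.imwrite("pics/sc8.png",s)
for c in "RBY": print(c,blob("scene",c))
```

```text
t 25.0 pos [ 516.  -292.6  142.4] J [-0.24  0.37 -0.16  0.   -1.04 -1.73] w 85.3 g 0.0 F [ 0.4  0.  -0.2]
go (526, 312, 135) shift [226.6 560.7   5. ] yaw 67.1 roll -44.9
R [([335.5, 209.8], [36, 29, 807], None), ([481.3, 264.5], [24, 23, 400], None), ([468.3, 300.6], [15, 6, 53], None)]
B [([290.7, 201.4], [34, 28, 724], None), ([382.6, 308.9], [27, 27, 574], None), ([374.6, 343.0], [26, 13, 92], None)]
Y [([331.9, 248.8], [40, 36, 1068], None), ([432.1, 284.2], [28, 26, 552], None), ([421.4, 319.6], [22, 10, 110], None)]
```

Run:
```python
from h import *
np.set_printoptions(precision=1,suppress=True)
for p in((335.5,209.8),(290.7,201.4),(331.9,248.8)): print("scene",onz("scene",p,17))
hsv=cv2.cvtColor(cv2.imread("pics/tp8.png"),cv2.COLOR_BGR2HSV)
for k,a,b in(("R",(0,150,60),(8,255,255)),("B",(105,120,40),(125,255,255)),("Y",(18,150,90),(32,255,255))):
    m=cv2.inRange(hsv,a,b);m[:,:245]=0;m[:,390:]=0;n,_,s,c=cv2.connectedComponentsWithStats(m);i=1+np.argmax(s[1:,4]);print(k,s[i],c[i],onz("top",c[i],17))
go(617.3,301.5,140,112)
```

```text
scene [521.4  37.3  17. ]
scene [590.2 -34.1  17. ]
scene [581.3 114.5  17. ]
R [ 289  208   40   39 1251] [308.7 226.9] [518.   34.2  17. ]
B [ 330  180   38   38 1126] [348.7 198.7] [586.4 -37.2  17. ]
Y [ 256  173   39   39 1221] [274.9 192.1] [579.  112.3  17. ]
go (617.3, 301.5, 140) shift [134.5 586.5  -4.2] yaw 67.0 roll -45.0
```

Call:
{"api": "drive_tool", "payload": {
  "targets": [
    [-1, 10, 44, -10, -2],
    [-1, 20, 87, -10, -8],
    [-1, 31, 135, -10, -16],
    [-1, 42, 183, -10, -24],
    [-1, 53, 231, -10, -32],
    [-1, 64, 279, -10, -40],
    [-1, 75, 327, -10, -45],
    [-1, 86, 375, -10, -45],
    [-1, 97, 423, -10, -45],
    [-1, 108, 471, -10, -45],
    [-1, 119, 519, -10, -45],
    [-1, 130, 567, -10, -45]
  ]
}}

```text
clock: 26.45
position: [614.1, 283.0, 145.3]
ee_rot: [-0.191, 0.982, -0.001, -0.001]
contact_force: [1.0, -1.3, -0.3]
gripper_width: 85.0
grasp_force: 0.0
```

Call:
{"api": "drive_tool", "payload": {
  "targets": [
    [-1, 0, 5, 0, 0],
    [-1, 0, 5, 0, 0]
  ]
}}

```text
clock: 26.65
position: [611.7, 287.1, 144.6]
ee_rot: [-0.192, 0.981, -0.001, -0.002]
contact_force: [-0.4, 0.3, 0.1]
gripper_width: 85.4
grasp_force: 0.0
```

Run:
```python
from h import *
st();go(617.3,301.5,48,112)
```

```text
t 26.65 pos [611.7 287.1 144.6] J [ 0.68  0.51  0.08 -0.   -1.15 -1.86] w 85.4 g 0.0 F [-0.4  0.3  0.1]
go (617.3, 301.5, 48) shift [-11.   11.3  96.6] yaw 112.1 roll 0.1
```

Call:
{"api": "drive_tool", "payload": {
  "targets": [
    [-1, -11, 11.5, 0, 0],
    [-1, -11, 11.5, 10, 0],
    [-1, -11, 11.5, 35, 0],
    [-1, -11, 11.5, 60, 0],
    [-1, -11, 11.5, 85, 0],
    [-1, -11, 11.5, 97, 0],
    [-1, -11, 11.5, 97, 0],
    [-0.3, -11, 11.5, 97, 0],
    [0, -11, 11.5, 97, 0],
    [0.2, -11, 11.5, 97, 0],
    [0.2, -11, 11.5, 97, 0],
    [0.2, -11, 11.5, 97, 0]
  ]
}}

```text
clock: 27.85
position: [620.1, 301.4, 52.2]
ee_rot: [-0.191, 0.982, 0.0, 0.002]
contact_force: [0.3, -1.0, 6.4]
gripper_width: 46.0
grasp_force: 62.5
```

Run:
```python
from h import *
st();go(588,-36,60,112)
```

```text
t 27.85 pos [620.1 301.4  52.2] J [ 0.69  0.6   0.    0.   -0.97 -1.87] w 46.0 g 62.5 F [ 0.3 -1.   6.4]
go (588, -36, 60) shift [ 156.2 -300.7   -8.5] yaw 112.0 roll 0.0
```

Call:
{"api": "drive_tool", "payload": {
  "targets": [
    [0.2, 0, 0, -10, 0],
    [0.2, 0, 0, -45, 0],
    [0.2, 0, 0, -85, 0],
    [0.2, 17, -33, -90, 0],
    [0.2, 36, -70, -90, 0],
    [0.2, 56, -109, -90, 0],
    [0.2, 76, -148, -90, 0],
    [0.2, 96, -187, -90, 0],
    [0.2, 116, -226, -90, 0],
    [0.2, 134, -261, -90, 0],
    [0.2, 148, -288, -90, 0],
    [0.2, 154.5, -301, -90, 0]
  ]
}}

```text
clock: 29.05
position: [586.5, -38.4, 139.3]
ee_rot: [-0.189, 0.982, 0.0, -0.001]
contact_force: [-0.3, -0.6, -2.0]
gripper_width: 45.8
grasp_force: 62.3
```

Call:
{"api": "drive_tool", "payload": {
  "targets": [
    [0.2, 0, 0, 0, 0],
    [0.2, 0, 0, 0, 0]
  ]
}}

```text
clock: 29.25
position: [588.0, -35.7, 139.6]
ee_rot: [-0.191, 0.982, 0.0, -0.0]
contact_force: [-0.1, 0.5, -2.6]
gripper_width: 45.9
grasp_force: 62.3
```

Run:
```python
from h import *
st();go(589.5,-35.5,65,112);print(blob("scene","B"))
```

```text
t 29.25 pos [588.  -35.7 139.6] J [ 0.21  0.37 -0.16 -0.   -1.04 -1.4 ] w 45.9 g 62.3 F [-0.1  0.5 -2.6]
go (589.5, -35.5, 65) shift [-1.5 -0.4 74.6] yaw 112.0 roll -0.0
[([283.0, 132.1], [16, 18, 204], None), ([290.1, 170.0], [22, 13, 163], None), ([290.7, 201.3], [34, 27, 725], None)]
```

Call:
{"api": "drive_tool", "payload": {
  "targets": [
    [0.2, -1, 0, 25, 0],
    [0.2, -1, 0, 50, 0],
    [0.2, -1, 0, 65, 0],
    [0.2, -1, 0, 71, 0],
    [0.2, -1, 0, 74, 0],
    [0.2, -1, 0, 74, 0],
    [0.2, -1, 0, 74, 0]
  ]
}}

```text
clock: 30.0
position: [590.0, -35.4, 67.0]
ee_rot: [-0.191, 0.982, -0.0, 0.001]
contact_force: [-0.3, -0.7, -3.3]
gripper_width: 46.0
grasp_force: 62.3
```

Call:
{"api": "drive_tool", "payload": {
  "targets": [
    [0.2, 0, 0, 1.5, 0],
    [0.2, 0, 0, 2, 0],
    [0.2, 0, 0, 2, 0]
  ]
}}

```text
clock: 30.3
position: [589.2, -35.8, 64.3]
ee_rot: [-0.191, 0.982, 0.0, 0.0]
contact_force: [-0.0, 0.1, -3.4]
gripper_width: 46.1
grasp_force: 62.3
```

Call:
{"api": "drive_tool", "payload": {
  "targets": [
    [0.2, 0, 0, 1, 0],
    [0.2, 0, 0, 1, 0],
    [0.2, 0, 0, 1, 0]
  ]
}}

```text
clock: 30.6
position: [589.7, -35.8, 64.1]
ee_rot: [-0.191, 0.982, -0.0, 0.001]
contact_force: [-2.0, 0.5, 5.6]
gripper_width: 45.6
grasp_force: 63.1
```

Contact. Release and rise, then to yellow.

Call:
{"api": "drive_tool", "payload": {
  "targets": [
    [-0.1, 0, 0, -0.5, 0],
    [-0.4, 0, 0, -0.5, 0],
    [-1, 0, 0, -0.5, 0],
    [-1, 0, 0, -0.5, 0],
    [-1, 0, 0, -0.5, 0],
    [-1, 0, 0, -30, 0],
    [-1, 0, 0, -65, 0],
    [-1, 0, 0, -85, 0],
    [-1, 0, 0, -85, 0]
  ]
}}

```text
clock: 31.5
position: [591.5, -35.6, 151.8]
ee_rot: [-0.191, 0.982, -0.0, 0.004]
contact_force: [-0.7, 0.1, 0.3]
gripper_width: 85.1
grasp_force: 0.0
```

Run:
```python
from h import *
st();go(528.6,310.4,150,112)
```

```text
t 31.5 pos [591.5 -35.6 151.8] J [ 0.21  0.36 -0.14  0.   -1.06 -1.4 ] w 85.1 g 0.0 F [-0.7  0.1  0.3]
go (528.6, 310.4, 150) shift [-71.5 344.4   1.5] yaw 112.0 roll 0.0
```

Call:
{"api": "drive_tool", "payload": {
  "targets": [
    [-1, -9, 45, 0, 0],
    [-1, -18, 90, 0, 0],
    [-1, -28, 135, 0, 0],
    [-1, -37, 180, 0, 0],
    [-1, -46, 225, 0, 0],
    [-1, -56, 270, 0, 0],
    [-1, -65, 315, 0, 0],
    [-1, -71, 344, 0, 0],
    [-1, -71, 344, 0, 0],
    [-1, -71, 344, 0, 0],
    [-1, -71, 344, 0, 0]
  ]
}}

```text
clock: 32.6
position: [525.9, 308.7, 147.3]
ee_rot: [-0.19, 0.982, -0.0, -0.001]
contact_force: [0.4, -0.9, -0.3]
gripper_width: 85.5
grasp_force: 0.0
```

Run:
```python
from h import *
st();go(528.6,310.4,48,112)
```

```text
t 32.6 pos [525.9 308.7 147.3] J [ 0.8   0.4  -0.1  -0.   -1.08 -1.98] w 85.5 g 0.0 F [ 0.4 -0.9 -0.3]
go (528.6, 310.4, 48) shift [-3.3  0.6 99.3] yaw 112.0 roll -0.0
```

Call:
{"api": "drive_tool", "payload": {
  "targets": [
    [-1, -2, 0.5, 10, 0],
    [-1, -2, 0.5, 35, 0],
    [-1, -2, 0.5, 60, 0],
    [-1, -2, 0.5, 85, 0],
    [-1, -2, 0.5, 99, 0],
    [-1, -2, 0.5, 101, 0],
    [-1, -2, 0.5, 101, 0],
    [-0.3, -2, 0.5, 101, 0],
    [0, -2, 0.5, 101, 0],
    [0.2, -2, 0.5, 101, 0],
    [0.2, -2, 0.5, 101, 0],
    [0.2, -2, 0.5, 101, 0]
  ]
}}

```text
clock: 33.8
position: [528.7, 311.3, 48.6]
ee_rot: [-0.191, 0.982, 0.0, 0.001]
contact_force: [0.4, -1.8, 7.2]
gripper_width: 46.2
grasp_force: 61.3
```

Run:
```python
from h import *
st();go(580,113.5,60,112)
```

```text
t 33.8 pos [528.7 311.3  48.6] J [ 0.8   0.5  -0.21  0.   -0.86 -1.98] w 46.2 g 61.3 F [ 0.4 -1.8  7.2]
go (580, 113.5, 60) shift [  26.6 -202.6  -11.4] yaw 112.0 roll 0.0
```

Call:
{"api": "drive_tool", "payload": {
  "targets": [
    [0.2, 0, 0, -10, 0],
    [0.2, 0, 0, -45, 0],
    [0.2, 0, 0, -85, 0],
    [0.2, 4, -30, -90, 0],
    [0.2, 8, -65, -90, 0],
    [0.2, 13, -103, -90, 0],
    [0.2, 18, -141, -90, 0],
    [0.2, 23, -176, -90, 0],
    [0.2, 26.5, -202.5, -90, 0],
    [0.2, 26.5, -202.5, -90, 0],
    [0.2, 26.5, -202.5, -90, 0],
    [0.2, 26.5, -202.5, -90, 0]
  ]
}}

```text
clock: 35.0
position: [578.5, 114.0, 136.6]
ee_rot: [-0.191, 0.982, 0.0, -0.0]
contact_force: [-0.0, -0.9, -3.6]
gripper_width: 46.2
grasp_force: 63.0
```

Run:
```python
from h import *
st();go(580,113.5,62,112)
```

```text
t 35.0 pos [578.5 114.  136.6] J [ 0.47  0.37 -0.16 -0.   -1.04 -1.65] w 46.2 g 63.0 F [-0.  -0.9 -3.6]
go (580, 113.5, 62) shift [-1.3 -1.  74.6] yaw 112.0 roll 0.0
```

Call:
{"api": "drive_tool", "payload": {
  "targets": [
    [0.2, 0, -1, 25, 0],
    [0.2, 0, -1, 50, 0],
    [0.2, 0, -1, 65, 0],
    [0.2, 0, -1, 71, 0],
    [0.2, 0, -1, 75, 0],
    [0.2, 0, -1, 75, 0],
    [0.2, 0, -1, 75, 0]
  ]
}}

```text
clock: 35.7
position: [580.1, 112.9, 63.0]
ee_rot: [-0.191, 0.982, 0.0, 0.001]
contact_force: [1.0, 0.3, -4.5]
gripper_width: 46.3
grasp_force: 62.9
```

Call:
{"api": "drive_tool", "payload": {
  "targets": [
    [0.2, 0, 0, 1, 0],
    [0.2, 0, 0, 1, 0],
    [0.2, 0, 0, 1, 0]
  ]
}}

```text
clock: 36.0
position: [579.6, 112.4, 61.4]
ee_rot: [-0.191, 0.982, 0.0, 0.0]
contact_force: [-0.2, -0.3, -3.8]
gripper_width: 46.3
grasp_force: 62.9
```

Call:
{"api": "drive_tool", "payload": {
  "targets": [
    [0.2, 0, 0, 1, 0],
    [0.2, 0, 0, 1, 0],
    [0.2, 0, 0, 1, 0]
  ]
}}

```text
clock: 36.3
position: [579.9, 112.5, 60.7]
ee_rot: [-0.191, 0.982, -0.0, 0.001]
contact_force: [-0.0, 0.1, -0.0]
gripper_width: 46.1
grasp_force: 63.2
```

Contact; release.

Call:
{"api": "drive_tool", "payload": {
  "targets": [
    [-0.1, 0, 0, 0, 0],
    [-0.4, 0, 0, 0, 0],
    [-1, 0, 0, 0, 0],
    [-1, 0, 0, 0, 0],
    [-1, 0, 0, 0, 0],
    [-1, 0, 0, -30, 0],
    [-1, 0, 0, -65, 0],
    [-1, 0, 0, -85, 0],
    [-1, 0, 0, -85, 0]
  ]
}}

```text
clock: 37.2
position: [581.7, 113.2, 148.9]
ee_rot: [-0.191, 0.982, 0.001, 0.004]
contact_force: [0.7, -0.3, -0.2]
gripper_width: 85.1
grasp_force: 0.0
```

Run:
```python
from h import *
st();go(436.2,325.5,146,112)
```

```text
t 37.2 pos [581.7 113.2 148.9] J [ 0.47  0.36 -0.15  0.   -1.05 -1.65] w 85.1 g 0.0 F [ 0.7 -0.3 -0.2]
go (436.2, 325.5, 146) shift [ 55.2 251.4   2.4] yaw 112.0 roll 0.0
```

Call:
{"api": "drive_tool", "payload": {
  "targets": [
    [-1, 9, 42, 0, 0],
    [-1, 18, 84, 0, 0],
    [-1, 27, 126, 0, 0],
    [-1, 37, 168, 0, 0],
    [-1, 46, 210, 0, 0],
    [-1, 55, 251.5, 0, 0],
    [-1, 55, 251.5, 0, 0],
    [-1, 55, 251.5, 0, 0],
    [-1, 55, 251.5, 0, 0]
  ]
}}

```text
clock: 38.1
position: [434.1, 324.2, 144.3]
ee_rot: [-0.191, 0.982, -0.0, -0.001]
contact_force: [-0.4, -0.2, -0.8]
gripper_width: 85.7
grasp_force: 0.0
```

Run:
```python
from h import *
st();go(436.2,325.5,46,112)
```

```text
t 38.1 pos [434.1 324.2 144.3] J [ 0.94  0.29 -0.27 -0.   -1.01 -2.13] w 85.7 g 0.0 F [-0.4 -0.2 -0.8]
go (436.2, 325.5, 46) shift [-2.5  0.5 98.3] yaw 112.0 roll -0.0
```

Call:
{"api": "drive_tool", "payload": {
  "targets": [
    [-1, -1.5, 0.5, 10, 0],
    [-1, -1.5, 0.5, 35, 0],
    [-1, -1.5, 0.5, 60, 0],
    [-1, -1.5, 0.5, 85, 0],
    [-1, -1.5, 0.5, 97, 0],
    [-1, -1.5, 0.5, 99, 0],
    [-1, -1.5, 0.5, 99, 0],
    [-0.3, -1.5, 0.5, 99, 0],
    [0, -1.5, 0.5, 99, 0],
    [0.2, -1.5, 0.5, 99, 0],
    [0.2, -1.5, 0.5, 99, 0],
    [0.2, -1.5, 0.5, 99, 0]
  ]
}}

```text
clock: 39.3
position: [436.1, 326.3, 47.4]
ee_rot: [-0.191, 0.982, 0.0, 0.001]
contact_force: [0.6, -1.3, 6.4]
gripper_width: 46.3
grasp_force: 61.1
```

Run:
```python
from h import *
st();go(519.5,35.5,60,112)
```

```text
t 39.3 pos [436.1 326.3  47.4] J [ 0.94  0.4  -0.38  0.   -0.78 -2.13] w 46.3 g 61.1 F [ 0.6 -1.3  6.4]
go (519.5, 35.5, 60) shift [  31.8 -300.9  -12.7] yaw 112.0 roll 0.0
```

Call:
{"api": "drive_tool", "payload": {
  "targets": [
    [0.2, 0, 0, -10, 0],
    [0.2, 0, 0, -45, 0],
    [0.2, 0, 0, -85, 0],
    [0.2, 4, -35, -100, 0],
    [0.2, 8, -75, -100, 0],
    [0.2, 13, -118, -100, 0],
    [0.2, 17, -162, -100, 0],
    [0.2, 22, -206, -100, 0],
    [0.2, 26, -248, -100, 0],
    [0.2, 30, -282, -100, 0],
    [0.2, 32, -301, -100, 0],
    [0.2, 32, -301, -100, 0]
  ]
}}

```text
clock: 40.5
position: [518.2, 32.9, 145.8]
ee_rot: [-0.189, 0.982, 0.0, -0.001]
contact_force: [-1.3, -0.3, -1.9]
gripper_width: 46.2
grasp_force: 62.4
```

Call:
{"api": "drive_tool", "payload": {
  "targets": [
    [0.2, 0, 0, 0, 0],
    [0.2, 0, 0, 0, 0]
  ]
}}

```text
clock: 40.7
position: [518.2, 35.7, 146.0]
ee_rot: [-0.191, 0.982, 0.0, -0.0]
contact_force: [-0.3, -0.0, -2.7]
gripper_width: 46.3
grasp_force: 62.4
```

Run:
```python
from h import *
st();go(519.5,35.5,60.5,112)
```

```text
t 40.7 pos [518.2  35.7 146. ] J [ 0.38  0.25 -0.32 -0.   -1.   -1.57] w 46.3 g 62.4 F [-0.3 -0.  -2.7]
go (519.5, 35.5, 60.5) shift [-1.2 -0.7 85.5] yaw 112.0 roll 0.0
```

Call:
{"api": "drive_tool", "payload": {
  "targets": [
    [0.2, 0, -0.5, 25, 0],
    [0.2, 0, -0.5, 50, 0],
    [0.2, 0, -0.5, 72, 0],
    [0.2, 0, -0.5, 82, 0],
    [0.2, 0, -0.5, 86, 0],
    [0.2, 0, -0.5, 86, 0],
    [0.2, 0, -0.5, 86, 0]
  ]
}}

```text
clock: 41.4
position: [519.6, 35.0, 61.0]
ee_rot: [-0.191, 0.982, 0.0, 0.001]
contact_force: [0.1, 0.0, -1.8]
gripper_width: 46.4
grasp_force: 62.4
```

Call:
{"api": "drive_tool", "payload": {
  "targets": [
    [0.2, 0, 0, 1, 0],
    [0.2, 0, 0, 1, 0],
    [0.2, 0, 0, 1, 0]
  ]
}}

```text
clock: 41.7
position: [519.2, 34.6, 59.6]
ee_rot: [-0.191, 0.982, 0.0, 0.001]
contact_force: [-0.4, 0.9, -1.1]
gripper_width: 46.1
grasp_force: 62.5
```

Call:
{"api": "drive_tool", "payload": {
  "targets": [
    [0.2, 0, 0, 0.6, 0],
    [0.2, 0, 0, 0.6, 0]
  ]
}}

```text
clock: 41.9
position: [519.6, 34.7, 59.5]
ee_rot: [-0.191, 0.982, -0.0, 0.001]
contact_force: [-0.7, 1.0, 4.2]
gripper_width: 46.5
grasp_force: 62.9
```

Call:
{"api": "drive_tool", "payload": {
  "targets": [
    [-0.1, 0, 0, 0, 0],
    [-0.4, 0, 0, 0, 0],
    [-1, 0, 0, 0, 0],
    [-1, 0, 0, 0, 0],
    [-1, 0, 0, 0, 0],
    [-1, 0, 0, -30, 0],
    [-1, 0, 0, -70, 0],
    [-1, 0, 0, -110, 0],
    [-1, 0, 0, -110, 0]
  ]
}}

```text
clock: 42.8
position: [522.6, 35.2, 174.4]
ee_rot: [-0.191, 0.981, 0.0, 0.006]
contact_force: [0.5, 1.4, 0.3]
gripper_width: 85.2
grasp_force: 0.0
```

Call:
{"api": "drive_tool", "payload": {
  "targets": [
    [-1, 45, 0, -110, 0],
    [-1, 90, 0, -110, 0],
    [-1, 130, 0, -110, 0],
    [-1, 130, 0, -110, 0],
    [-1, 130, 0, -110, 0]
  ]
}}

```text
clock: 43.3
position: [396.4, -15.1, 280.6]
ee_rot: [-0.191, 0.982, 0.0, 0.003]
contact_force: [0.0, -0.0, 0.7]
gripper_width: 85.7
grasp_force: 0.0
```

Run:
```python
from h import *
a=arm.get_image("scene");b=arm.get_image("top")
cv2.imwrite("pics/s9.png",np.hstack([cv2.resize(a[70:290,220:410],(400,463),interpolation=cv2.INTER_CUBIC),np.vstack([cv2.resize(b[140:280,240:400],(400,350),interpolation=cv2.INTER_CUBIC),cv2.resize(b[200:300,420:532],(400,357))[:113*1+0] if 0 else cv2.resize(b[205:300,420:532],(133,113)).repeat(1,1) if 0 else cv2.copyMakeBorder(cv2.resize(b[205:295,425:531],(133,113)),0,0,0,267,cv2.BORDER_CONSTANT)])]))
hh=cv2.imread("pics/tp8.png")
```

```text
(no output)
```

View pics/s9.png

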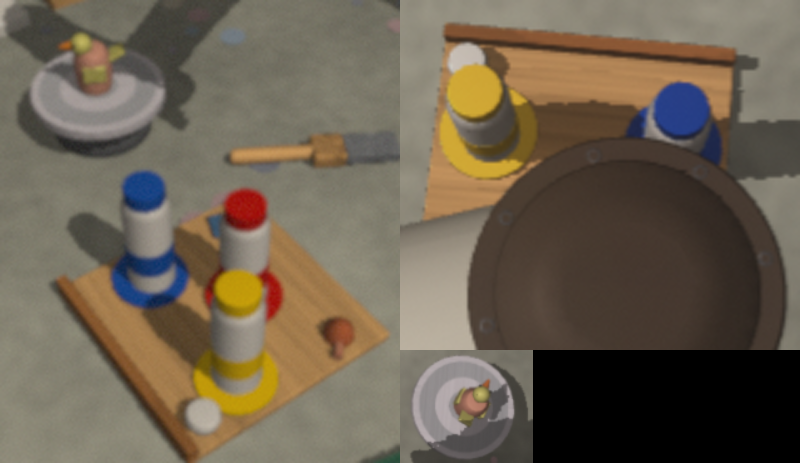

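```bash
python3 -c "
from bench import arm
print(arm.job_done())"
```

```text
the job is handed in; nothing more can be done
None
```

The job is handed in after about 43 s of the 136 s allowed: the jars went to the tray first, the bird then went to the middle of the wheel, and each jar is back on its own-coloured coaster, with everything upright in the last pictures.

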